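# Third hand at the sprung-pad jig

## Task

Take the longer of the two slotted plywood plates up and off its hook (leave the shorter one hanging), stand it upright on the base of the fixing jig in front of the black sprung pad, centred on it, and push it squarely against the pad until the pad has gone in about half of its travel (a push of about 10 N); never drive the pad to its back stop. Keep it gripped and keep up that steady push for about three seconds so that I can start the screws, and do not let go: you finish while still holding and pressing it.

Things in the scene. Friction and masses are not known exactly. Their poses are not given: they have to be found in the camera images.
- long_plate_centre (a point): centre of the longer plate (the one to use): plywood, 110 mm tall (z), 56 wide (y), 22 thick (x), 0.1 to 0.17 kg. A slot 20 mm wide, 40 tall goes through the thickness, its upper end 40 mm above this centre; two screw holes below it. It hangs by the slot on one of the two hooks (which one changes). Grip it from above across the 56 mm width, about 25 mm below its top edge
- short_plate_centre (a point): centre of the shorter hanging plate, to be left on its hook: same make, 80 mm tall, 56 mm wide, 22 mm thick, same slot, one screw hole
- long_plate: the longer plate itself; origin at the middle of the upper end of its slot, mid-thickness, 95 mm above its bottom edge; same axes as long_plate_centre
- rack: fixed wooden rack, origin on the bench; board 240 mm wide (y), 140 high, front face at x = 0; hooks stick out to -x at y = +70 and -70 mm: 8 mm steel, top at 125 mm, bent up to a tip 59 mm from the board, 138 high. A plate hangs 25 mm from the board: raise it about 22 mm (14 to 30; beyond, the slot's lower end meets the hook), then draw it 55 mm or more to -x
- jig: fixed jig, origin on the bench below the middle of the pad's rest face; x points into the pad (way of the push), y across, z up. Base board 15 mm thick, 110 wide, reaching 75 mm in front (-x) of the pad's face and 100 behind; aluminium post 40 mm wide, 110 high behind the pad
- pad (a joint): how far the pad is pushed in, m: 0 at rest, 0.025 at the back stop; spring 800 N per m without preload, so 0.0125 (half-way) is 10 N
- pad_face (a point): black rubber sprung pad, this point is the middle of its front face, x into the pad: 36 mm wide (y), 60 tall, from 45 to 105 mm above the top of the jig's base. Narrower than the plate, so that fingers pass beside it. It slides straight back along x
Not all that is in view belongs to the job. Leave any purple look-alike of the long_plate alone.

How it is judged:
On the way, in this order (a step that is already met when the one before it is completed fails the run):
1. the longer plate is off its hook, in the gripper (distance of long_plate_centre from where it was at the start of the episode above 0.08 m and contact force between long_plate and rack below 0.05 N and contact force between long_plate and the fingers above 1 N), for 0.2 s.
2. the longer plate is pressed on the pad with 6 to 14 N for two seconds (contact force between long_plate and pad between 6 and 14 N), for 2 s.
At the end, for the whole second after the job is handed in: the gripper holds the longer plate upright (within 0.12 rad), its bottom edge on the jig's base or at most 8 mm above it, centred on the pad within 12 mm, square to it within 0.15 rad, at rest, pressing the pad with 6 to 14 N (pad 6.5 to 18.5 mm in); the shorter plate hangs where it was (all of step 2 and value of joint pad between 0.0065 and 0.0185 m and contact force between long_plate and the fingers above 1 N and z of long_plate_centre in the frame of jig between 0.064 and 0.078 m and y of long_plate_centre in the frame of jig between -0.012 and 0.012 m and angle between long_plate_centre's own z axis and vertical below 0.12 rad and angle between the x axis of long_plate_centre and the x axis of pad_face, either way round below 0.15 rad and linear speed of long_plate below 0.02 m/s and distance of short_plate_centre from where it was at the start of the episode below 0.03 m); the arm keeps its last pose, push and grip.
It fails at once if the pad is driven to its back stop (value of joint pad above 0.0235 m).
It fails at once if the shorter plate is taken or knocked off its hook (distance of short_plate_centre from where it was at the start of the episode above 0.06 m).
It also fails if it takes over 48 s, if anything falls off the work surface, if the arm or the gripper's body presses on something with over 40 N, if the wrist force passes 120 N, or if a joint passes its speed limit or range.

## Robot

A 7-joint arm with a two-finger parallel gripper is mounted at the origin on a cart in front of the work surface, level with it; the furniture and walls round the work are solid. World frame = base frame: x ahead of the robot, y to its left, z up, the work surface at z = 0. Lengths are in m, angles in rad, forces in N, time in s.
With the tool pointing down it reaches from about 0.4 to 0.925 m from the base axis. Payload 4.1 kg.
Tool frame: the origin (TCP) lies between the finger pads; the fingertips stand 22 mm ahead of it and the grasp point (between the pads) lies 3 mm ahead of it; x points along the fingers, y is the direction in which the jaws open and shut, and the axes are right-handed (so a half turn about x gives the same grasp; the last joint's range is limited). The gripper opens to 85 mm and grips with 20 to 120 N. Pads are 22 mm wide; open, the fingers measure 114 mm over their backs; the gripper's body (76 mm by 85 mm) begins 54 mm behind the grasp point. The pads swing forward as they close: fully open they stand 13 mm farther back than shut.
Start: joints at [1.082, 0.398, 0.045, 1.537, -0.019, 1.207, -0.051], TCP at [0.247, -0.601, 0.253] pointing down, gripper open.
Joint ranges: [-2.82, 2.82], [-0.49, 2.23], [-1.37, 1.46], [0, 2.46], [-1.36, 4.5], [0.23, 2], [-2.94, 2.94]. Speed limits (rad/s): [2.57, 2.57, 3.14, 3.14, 3.14, 3.14, 3.14].

## Interface

Orientations are given as a unit quaternion [x, y, z, w].
In Python, from plant import bot, vision, workorder gives the robot as it stands.
- The arm moves only by the shell command python3 -m handwheel 'ROWS' [FORCE]. ROWS is JSON, a list of rows, each a list of 7 numbers: the gripper command: -1 is shut, 1 is fully open, values between are in proportion, then the shift along the tool's x, y, z in m, then the turn, a rotation vector about the tool's x, y, z in rad. A call has 1 to 8 rows; each row shifts and turns the commanded pose from where the row before left it, along the tool's axes as they then stand; what a row does not reach is not made up. A row lasts 1/12 s, in which the tool goes at most 41.7 mm and 7.16 degrees, less where a joint would pass 70% of its speed; a pose out of reach is approached as far as the arm can. A call with a gripper value outside its range is refused whole. The fingers move at their own pace and stop on an object; FORCE is the grip in N (left out, the last holds). Time passes only in rows, so rows that do not move let the fingers close. It gives the time, the measured TCP pose, the force and the opening at its end, in the units of the state.
- bot.get_state(): the state, without advancing time (a new reading comes with each control period).
- vision.grab_frame(name): name is "side" or "top" or "wrist"; returns (picture, depth): 384x512x3 uint8, blue, green, red; 384x512 float32, m along the optical axis (not along the pixel's ray), 0 where there is no reading.
- vision.camera_info(name): a dict with "mtx" (3x3 intrinsics, pixels), "D" ([k1, k2, p1, p2, k3] as OpenCV has them; the pictures are not rectified), "pose" (4x4, takes a point from camera to world coordinates); the wrist camera has in their place "mount" (4x4, takes a point from camera to tool coordinates, whose origin is the TCP and whose axes are the tool frame's). Camera axes: x right, y up, looking along -z (the intrinsics and any distortion apply to the point x, -y, -z); pixel columns grow to the right and rows downward; lengths in m; the calibration is good to about 2 mm. A picture is of the moment at which its call begins: read the wrist's pose just before it. camera_info takes no time and is no camera call.
- workorder.job_done(): hands the job in, once; it reports no verdict.
The state is a dict: "clock": time; "joints": joint angles; "joint_velocities": joint speeds; "joint_torque": joint torques, N m; "tcp_pos": TCP position; "tcp_rot": TCP orientation; "ft_force": force on the tool from outside, world axes, zero at the start; "wrist_torque": the same for the moment, N m; "grip_width": opening from 0.0 (shut) to 1.0 (fully open).
Only numpy, scipy, OpenCV 4.12 (cv2) and the standard library are available. Lean on these libraries where they do the work, as an engineer would, in place of code of your own. Each camera call takes 0.05 s, during which the arm holds its last target.

## Working session

There is one attempt and no reset: what is moved stays moved. The work goes in short steps, Python scripts to look and compute and a shell command to move; the robot and the scene stay as the last step left them, time stands still between calls to the robot, and variables do not carry over. Pictures are saved under pics/ and viewed, and the job is handed in when it is done.

```bash
ls; mkdir -p pics; python3 - <<'E'
from plant import bot, vision, workorder
import cv2
s=bot.get_state(); print({k:s[k] for k in s})
for n in ["side","top","wrist"]:
    p,d=vision.grab_frame(n); cv2.imwrite(f"pics/a_{n}.png",p)
    import numpy as np; np.save(f"pics/a_{n}.npy",d)
    print(n,vision.camera_info(n))
E
```

```text
pics
{'clock': 0.0, 'joints': array([ 1.08196938,  0.39919483,  0.04498624,  1.53789544, -0.01867342,
        1.2069155 , -0.05069974]), 'joint_velocities': array([ 0.0005683 , -0.00026619,  0.00318805,  0.00023432, -0.00092047,
        0.00103894, -0.00051851]), 'joint_torque': array([-8.76162085e-04, -4.75134373e+01,  1.36421911e+00, -2.54225510e+01,
        1.15402916e-02,  9.29358270e-03,  1.36030911e-05]), 'tcp_pos': array([ 0.24682965, -0.60065748,  0.25225378]), 'tcp_rot': array([-0.69351965, -0.13769045,  0.69389162, -0.1363314 ]), 'ft_force': array([ 0.29688892, -0.25753756, -0.15480708]), 'wrist_torque': array([-0.04284088, -0.03892937,  0.02424502]), 'grip_width': 0.9996373393280549}
side {'mtx': array([[379.10629863,   0.        , 252.32891965],
       [  0.        , 379.10629863, 194.29532506],
       [  0.        ,   0.        ,   1.        ]]), 'D': array([0.03582771, 0.        , 0.        , 0.        , 0.        ]), 'pose': array([[ 0.99676138,  0.05347491, -0.06005988,  0.47291337],
       [-0.07952323,  0.54447517, -0.83499871, -0.67324289],
       [-0.01195037,  0.
[... 488 characters left out ...]
77,  0.22325335,  0.97475225,  1.17714469],
       [ 0.        ,  0.        ,  0.        ,  1.        ]])}
wrist {'mtx': array([[319.9146548 ,   0.        , 256.97148606],
       [  0.        , 319.9146548 , 191.48002666],
       [  0.        ,   0.        ,   1.        ]]), 'D': array([-0.0822813,  0.       ,  0.       ,  0.       ,  0.       ]), 'mount': array([[ 7.15744219e-04,  2.72903356e-01, -9.62041187e-01,
        -1.21204117e-01],
       [ 9.99999737e-01, -8.35842276e-05,  7.20274375e-04,
         5.73300747e-04],
       [ 1.16153824e-04, -9.62041450e-01, -2.72903344e-01,
        -6.97837483e-02],
       [ 0.00000000e+00,  0.00000000e+00,  0.00000000e+00,
         1.00000000e+00]])}
```

View pics/a_side.png

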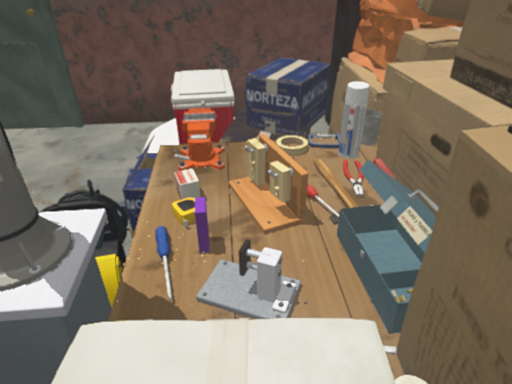

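View pics/a_top.png

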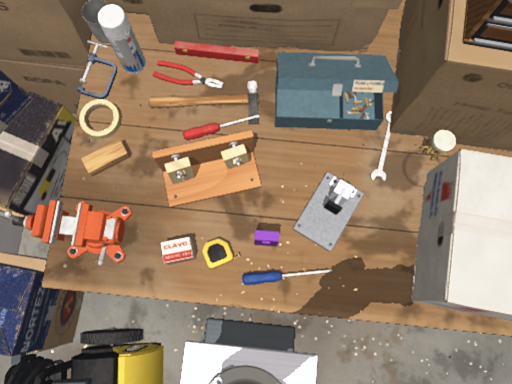

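View pics/a_wrist.png

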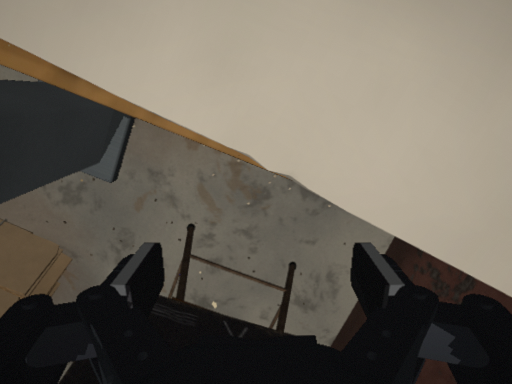

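```bash
cat > h.py <<'E'
import numpy as np, cv2
from plant import bot, vision, workorder
from scipy.spatial.transform import Rotation as R
def cam(n,st=None):
    i=vision.camera_info(n)
    if n=="wrist":
        st=st or bot.get_state()
        T=np.eye(4);T[:3,:3]=R.from_quat(st['tcp_rot']).as_matrix();T[:3,3]=st['tcp_pos']
        P=T@i['mount']
    else: P=i['pose']
    return i['mtx'],i['D'],P
def rays(c,uv):
    K,D,P=c
    n=cv2.undistortPoints(np.asarray(uv,float).reshape(-1,1,2),K,D).reshape(-1,2)
    d=np.c_[n[:,0],-n[:,1],-np.ones(len(n))]
    return P[:3,3],d@P[:3,:3].T
def pts(c,uv,z): # depth along axis
    o,d=rays(c,uv); return o+d*np.asarray(z,float).reshape(-1,1)
def plane(c,uv,z):
    o,d=rays(c,uv); return o+d*((z-o[2])/d[:,2])[:,None]
def cloud(c,depth,x0,y0,x1,y1):
    v,u=np.mgrid[y0:y1,x0:x1]; uv=np.c_[u.ravel(),v.ravel()]; z=depth[y0:y1,x0:x1].ravel()
    return uv,pts(c,uv,z),z
def proj(c,X):
    K,D,P=c; X=np.atleast_2d(X); p=(X-P[:3,3])@P[:3,:3]
    q=p*[1,-1,-1]
    return cv2.projectPoints(q.reshape(-1,1,3),np.zeros(3),np.zeros(3),K,D)[0].reshape(-1,2)
E
python3 - <<'E'
import cv2
s=cv2.imread("pics/a_side.png");t=cv2.imread("pics/a_top.png")
cv2.imwrite("pics/b1.png",cv2.resize(s[125:240,220:330],None,fx=5,fy=5,interpolation=cv2.INTER_CUBIC))
cv2.imwrite("pics/b2.png",cv2.resize(s[230:325,190:310],None,fx=6,fy=6,interpolation=cv2.INTER_CUBIC))
cv2.imwrite("pics/b3.png",cv2.resize(t[125:255,145:375],None,fx=3.4,fy=3.4,interpolation=cv2.INTER_CUBIC))
E
```

```text
(no output)
```

View pics/b1.png

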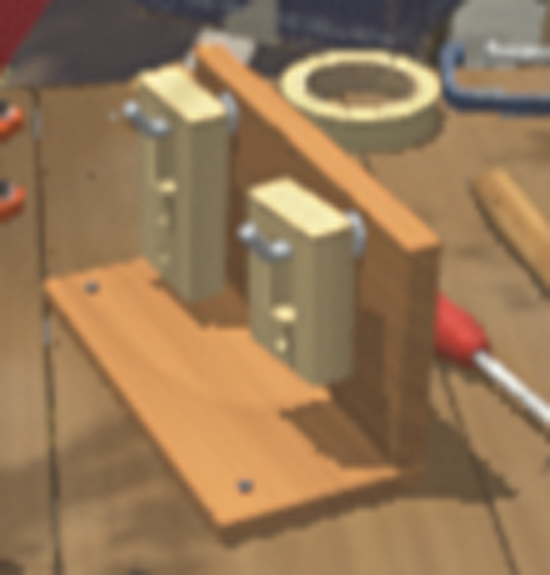

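View pics/b2.png

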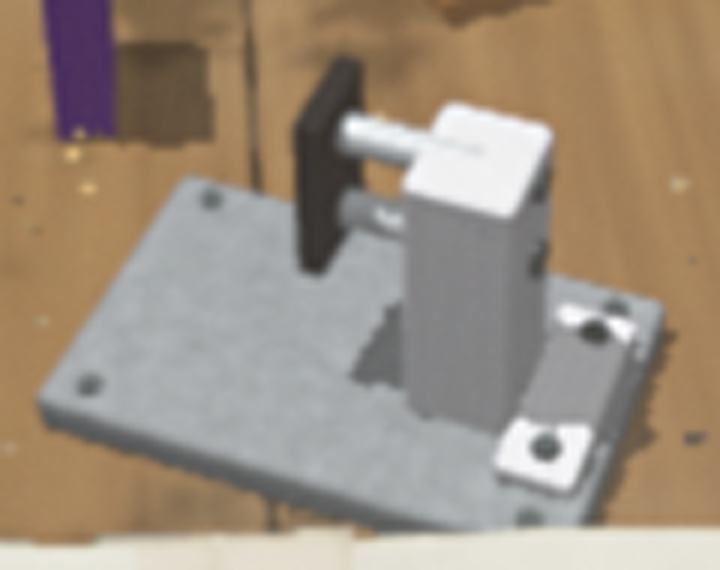

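View pics/b3.png

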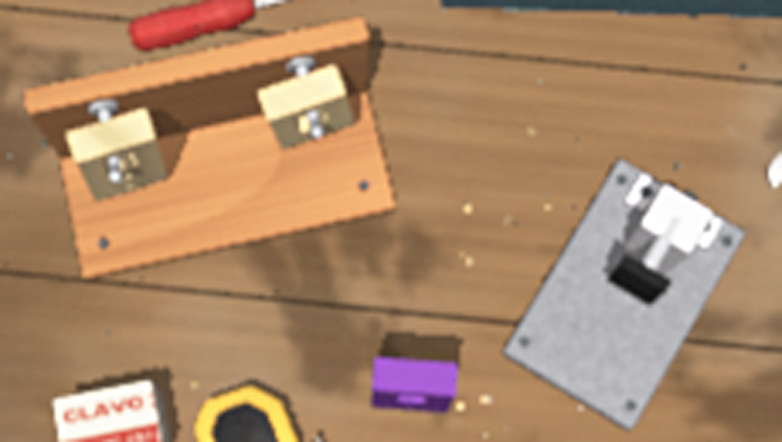

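```bash
cat > m1.py <<'E'
from h import *
np.set_printoptions(precision=4,suppress=True)
def rect(P,name):
    r=cv2.minAreaRect((P[:,:2]*1000).astype(np.float32)); print(name,len(P),'c',r[0],'size',r[1],'ang',r[2],'zmean',P[:,2].mean(),'cent',P.mean(0))
for n,box in [("top",(145,125,265,210)),("side",(225,130,315,235))]:
    c=cam(n); d=np.load(f"pics/a_{n}.npy"); img=cv2.imread(f"pics/a_{n}.png")
    x0,y0,x1,y1=box
    uv,P,z=cloud(c,d,*box)
    hsv=cv2.cvtColor(img,cv2.COLOR_BGR2HSV)[y0:y1,x0:x1].reshape(-1,3)
    m=(P[:,2]>.134)&(P[:,2]<.148)
    print(n, np.unique(hsv[m,1]//20,return_counts=True))
    pl=m&(hsv[:,1]<125); bd=m&(hsv[:,1]>=125)
    rect(P[bd],'board')
    mask=np.zeros((y1-y0,x1-x0),np.uint8); mask.ravel()[pl]=1
    k,l,s,_=cv2.connectedComponentsWithStats(mask)
    for i in range(1,k):
        if s[i,4]>15: rect(P[l.ravel()==i],f'plate {s[i]}')
# jig from top
c=cam("top"); d=np.load("pics/a_top.npy"); uv,P,z=cloud(c,d,285,165,370,260)
rect(P[(P[:,2]>.01)&(P[:,2]<.02)],'base top')
rect(P[(P[:,2]>.113)&(P[:,2]<.128)],'pad top?'); rect(P[(P[:,2]>.1)&(P[:,2]<.113)],'post top?')
h,e=np.histogram(P[:,2],bins=np.arange(-.01,.14,.005)); print(list(zip(e.round(3),h)))
E
python3 m1.py
```

```text
top (array([0, 1, 2, 3, 4, 5, 6, 7], dtype=uint8), array([ 18,   5, 250, 140,  77,  35, 662, 108]))
board 751 c (605.475830078125, 159.82679748535156) size (19.716068267822266, 238.3592987060547) ang 18.918655395507812 zmean 0.1398381753255871 cent [0.6041 0.1596 0.1398]
plate [ 76  19  25  16 241] 241 c (592.3965454101562, 86.86317443847656) size (23.02700424194336, 55.626853942871094) ang 25.051681518554688 zmean 0.1399767651769199 cent [0.5919 0.0862 0.14  ]
plate [ 19  32  26  16 241] 241 c (549.333251953125, 212.2158203125) size (24.813941955566406, 54.942657470703125) ang 23.231279373168945 zmean 0.1402120970990896 cent [0.5484 0.212  0.1402]
side (array([0, 2, 3, 4, 5, 6, 7], dtype=uint8), array([  7,   4, 126, 105,   8,  53, 313]))
board 366 c (604.181640625, 160.1893310546875) size (19.337024688720703, 242.80824279785156) ang 18.794677734375 zmean 0.13725683465872837 cent [0.6079 0.1439 0.1373]
plate [ 23   9  18  11 101] 101 c (549.5143432617188, 211.838134765625) size (24.624244689941406, 57.14421081542969) ang 22.15667724609375 zmean 0.13721916983146323 cent [0.5483 0.210
[... 1080 characters left out ...]
, np.int64(7)), (np.float64(0.04), np.int64(5)), (np.float64(0.045), np.int64(5)), (np.float64(0.05), np.int64(11)), (np.float64(0.055), np.int64(4)), (np.float64(0.06), np.int64(12)), (np.float64(0.065), np.int64(13)), (np.float64(0.07), np.int64(15)), (np.float64(0.075), np.int64(21)), (np.float64(0.08), np.int64(18)), (np.float64(0.085), np.int64(11)), (np.float64(0.09), np.int64(15)), (np.float64(0.095), np.int64(19)), (np.float64(0.1), np.int64(14)), (np.float64(0.105), np.int64(165)), (np.float64(0.11), np.int64(153)), (np.float64(0.115), np.int64(40)), (np.float64(0.12), np.int64(31)), (np.float64(0.125), np.int64(1)), (np.float64(0.13), np.int64(0)), (np.float64(0.135), np.int64(0))]
```

```bash
python3 - <<'E'
from h import *
np.set_printoptions(precision=4,suppress=True)
M=R.from_quat(bot.get_state()['tcp_rot']).as_matrix(); print(M)
print('yaw of tool y',np.degrees(np.arctan2(M[1,1],M[0,1])))
# box heights
c=cam("side"); d=np.load("pics/a_side.npy")
for u,v in [(200,350),(380,350),(150,330),(490,250),(300,330)]: print(u,v,pts(c,[[u,v]],d[v,u]))
c=cam("top"); d=np.load("pics/a_top.npy")
for u,v in [(470,240),(425,300),(440,160),(340,60),(435,60),(435,200)]: print(u,v,pts(c,[[u,v]],d[v,u]))
# purple block
uv,P,z=cloud(c,d,245,215,290,250); print(P[P[:,2]>.05].mean(0),P[:,2].max())
# long plate from side: front face vertical extents
img=cv2.imread("pics/a_side.png")
E
```

```text
[[-0.0007  0.3801 -0.925 ]
 [ 0.0013 -0.925  -0.3801]
 [-1.     -0.0015  0.0001]]
yaw of tool y -67.66138755237223
200 350 [[ 0.4342 -0.4278  0.213 ]]
380 350 [[ 0.6176 -0.4442  0.2141]]
150 330 [[ 0.3795 -0.3995  0.2145]]
490 250 [[ 0.7196 -0.4123  0.3126]]
300 330 [[ 0.5406 -0.4154  0.2161]]
470 240 [[ 0.4292 -0.4262  0.2136]]
425 300 [[ 0.3023 -0.3787  0.0963]]
440 160 [[ 0.6662 -0.4453  0.004 ]]
340 60 [[ 0.8561 -0.1487  0.1287]]
435 60 [[ 0.7626 -0.3046  0.3306]]
435 200 [[ 0.5338 -0.3961  0.1019]]
[ 0.4049 -0.0083  0.1298] 1.1771446898983442
```

```bash
cat > go.py <<'E'
import sys
from h import *
# go.py x y z yaw_of_tool_y_deg : remaining shift in tool axes (now), remaining turn
np.set_printoptions(precision=4,suppress=True)
def show(x,y,z,yaw):
    s=bot.get_state(); M=R.from_quat(s['tcp_rot']).as_matrix()
    a=np.radians(yaw); Y=np.array([np.cos(a),np.sin(a),0]);X=np.array([0,0,-1.]);T=np.c_[X,Y,np.cross(X,Y)]
    e=np.array([x,y,z])-s['tcp_pos']
    print('t',s['clock'],'tcp',s['tcp_pos'],'shift(tool now)',M.T@e,'shift(target axes)',T.T@e,'turn',R.from_matrix(M.T@T).as_rotvec(),'F',s['ft_force'],'grip',s['grip_width'],'j',s['joints'])
if __name__=="__main__": show(*map(float,sys.argv[1:5]))
E
python3 -m handwheel '[[1,-0.035,0,0,0.03,0,0],[1,-0.035,0,0,0.03,0,0],[1,0,0,0,0,0,0]]'
python3 go.py 0.549 0.212 0.25 -71
```

```text
clock: 0.4
tcp_pos: [0.2482, -0.6041, 0.3308]
tcp_rot: [0.699, 0.112, -0.696, 0.12]
ft_force: [-0.4, -1.2, 1.0]
grip_width: 0.998
t 0.4 tcp [ 0.2482 -0.6041  0.3308] shift(tool now) [ 0.0733 -0.6762 -0.5481] shift(target axes) [ 0.0808 -0.6737 -0.5501] turn [-0.0029 -0.0014 -0.0123] F [-0.393  -1.2478  1.0256] grip 0.9982898103594718 j [ 1.0711  0.3549  0.0609  1.4294 -0.0217  1.3456 -0.1093]
```

```bash
python3 -m handwheel '[[1,0,-0.031,-0.025,0,0,0],[1,0,-0.031,-0.025,0,0,0],[1,0,-0.031,-0.025,0,0,0],[1,0,-0.031,-0.025,0,0,0],[1,0,-0.031,-0.025,0,0,0],[1,0,-0.031,-0.025,0,0,0],[1,0,-0.031,-0.025,0,0,0],[1,0,-0.031,-0.025,0,0,0]]'
python3 go.py 0.549 0.212 0.25 -71
```

```text
clock: 1.07
tcp_pos: [0.3561, -0.2999, 0.3232]
tcp_rot: [0.698, 0.116, -0.697, 0.116]
ft_force: [1.5, -0.4, 0.7]
grip_width: 1.0
t 1.0667 tcp [ 0.3561 -0.2999  0.3232] shift(tool now) [ 0.073  -0.4218 -0.3483] shift(target axes) [ 0.0732 -0.4212 -0.349 ] turn [-0.0018 -0.0001 -0.0005] F [ 1.5495 -0.3507  0.6516] grip 1.0001054456359366 j [ 0.7441  0.0175 -0.1381  1.8517  0.0028  1.2722 -0.6358]
```

```bash
python3 -m handwheel '[[1,0,-0.031,-0.025,0,0,0],[1,0,-0.031,-0.025,0,0,0],[1,0,-0.031,-0.025,0,0,0],[1,0,-0.031,-0.025,0,0,0],[1,0,-0.031,-0.025,0,0,0],[1,0,-0.031,-0.025,0,0,0],[1,0,-0.031,-0.025,0,0,0],[1,0,0,0,0,0,0]]'
python3 go.py 0.549 0.212 0.25 -71
```

```text
clock: 1.73
tcp_pos: [0.4531, -0.0308, 0.3237]
tcp_rot: [0.698, 0.122, -0.696, 0.119]
ft_force: [0.7, -0.4, 0.2]
grip_width: 1.0
t 1.7333 tcp [ 0.4531 -0.0308  0.3237] shift(tool now) [ 0.075  -0.1962 -0.1718] shift(target axes) [ 0.0737 -0.1984 -0.1698] turn [ 0.0116 -0.0039  0.0031] F [ 0.6889 -0.4067  0.2428] grip 0.9999468608064288 j [ 0.4426  0.0016 -0.4638  1.8667 -0.0036  1.2708 -1.2477]
```

```bash
python3 -m handwheel '[[1,0.01,-0.030,-0.027,0,0,0],[1,0.01,-0.030,-0.027,0,0,0],[1,0.01,-0.030,-0.027,0,0,0],[1,0.01,-0.030,-0.027,0,0,0],[1,0.01,-0.030,-0.026,0,0,0],[1,0.01,-0.030,-0.026,0,0,0],[1,0,-0.015,-0.01,0,0,0],[1,0,0,0,0,0,0]]'
python3 go.py 0.549 0.212 0.25 -71
```

```text
clock: 2.4
tcp_pos: [0.5482, 0.2054, 0.2621]
tcp_rot: [-0.697, -0.12, 0.698, -0.117]
ft_force: [-0.4, -0.1, 0.9]
grip_width: 0.998
t 2.4 tcp [0.5482 0.2054 0.2621] shift(tool now) [ 0.0121 -0.0059 -0.003 ] shift(target axes) [ 0.0121 -0.006  -0.0029] turn [0.0061 0.0006 0.0045] F [-0.4177 -0.097   0.8635] grip 0.9982799400887434 j [ 0.0765  0.3276 -0.6367  1.6705  0.201   1.2108 -1.8389]
```

```bash
python3 -m handwheel '[[1,0,-0.006,-0.003,0,0,0],[1,0,0,0,0,0,0],[1,0,0,0,0,0,0]]'
cat > wr.py <<'E'
import sys
from h import *
st=bot.get_state(); p,d=vision.grab_frame("wrist"); cv2.imwrite(f"pics/{sys.argv[1]}.png",p); np.save(f"pics/{sys.argv[1]}.npy",d)
import pickle; pickle.dump(st,open(f"pics/{sys.argv[1]}.pkl","wb"))
E
python3 wr.py c1; python3 go.py 0.549 0.212 0.25 -71
```

```text
clock: 2.65
tcp_pos: [0.5499, 0.205, 0.2634]
tcp_rot: [0.698, 0.115, -0.698, 0.116]
ft_force: [0.3, 0.5, -0.4]
grip_width: 0.996
t 2.7 tcp [0.5499 0.2047 0.2635] shift(tool now) [ 0.0135 -0.0072 -0.0015] shift(target axes) [ 0.0135 -0.0072 -0.0015] turn [-0.0038 -0.0001 -0.0013] F [ 0.1962 -0.0377 -0.1664] grip 0.9983696740746292 j [ 0.0718  0.3282 -0.6328  1.6659  0.2062  1.215  -1.8508]
```

View pics/c1.png

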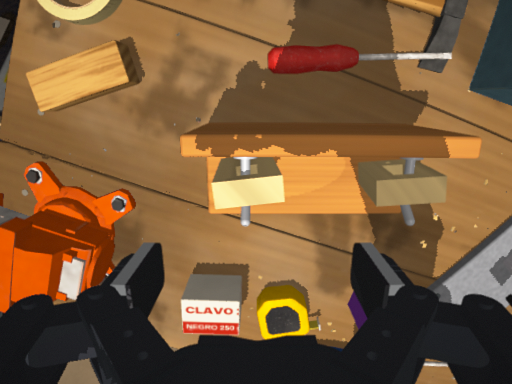

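```bash
cat > m2.py <<'E'
import sys,pickle
from h import *
n=sys.argv[1]; st=pickle.load(open(f"pics/{n}.pkl","rb")); d=np.load(f"pics/{n}.npy"); img=cv2.imread(f"pics/{n}.png")
c=cam("wrist",st); uv,P,z=cloud(c,d,170,110,490,240)
hsv=cv2.cvtColor(img,cv2.COLOR_BGR2HSV)[110:240,170:490].reshape(-1,3)
m=(P[:,2]>.130)&(P[:,2]<.150)
def rect(P,name):
    r=cv2.minAreaRect((P[:,:2]*1000).astype(np.float32)); print(name,len(P),r,'z',P[:,2].mean(),'cent',P.mean(0))
print(np.unique(hsv[m,1]//20,return_counts=True))
pl=m&(hsv[:,1]<128); rect(P[m&~pl],'board')
mask=np.zeros((130,320),np.uint8); mask.ravel()[pl]=1
k,l,s,_=cv2.connectedComponentsWithStats(mask)
for i in range(1,k):
    if s[i,4]>60: rect(P[l.ravel()==i],f'plate {s[i]}')
E
python3 m2.py c1
python3 - <<'E'
import cv2
i=cv2.imread('pics/c1.png'); cv2.imwrite('pics/c1z.png',cv2.resize(i[115:235,170:330],None,fx=5,fy=5,interpolation=cv2.INTER_CUBIC))
E
```

```text
(array([0, 1, 2, 3, 4, 5, 6, 7, 8, 9], dtype=uint8), array([ 277,   15,    5,  262, 1542, 2332,   57,   30, 5911, 1095]))
board 7060 ((585.2174682617188, 152.84869384765625), (59.49492645263672, 240.34225463867188), 18.79732322692871) z 0.14008210194475446 cent [0.60376216 0.16346992 0.1400821 ]
plate [  42   62   72   37 2049] 2049 ((547.966064453125, 211.34002685546875), (22.76139259338379, 55.19463348388672), 24.54030418395996) z 0.13983597427786862 cent [0.54895567 0.21191977 0.13983597]
plate [ 204   63   73   33 2081] 2081 ((591.2811279296875, 86.40670776367188), (23.052385330200195, 56.83351135253906), 24.40606689453125) z 0.13926694449763533 cent [0.59197099 0.08746154 0.13926694]
plate [ 70 100  10  17 135] 135 ((523.6131591796875, 206.58558654785156), (12.256488800048828, 7.640250205993652), 19.892587661743164) z 0.13496341064475115 cent [0.52401629 0.20662024 0.13496341]
plate [234 100  11  16 121] 121 ((568.5465087890625, 73.9739990234375), (11.503461837768555, 7.522759914398193), 13.187278747558594) z 0.1348769530681484 cent [0.56860013 0.0747076  0.13487695]
```

View pics/c1z.png

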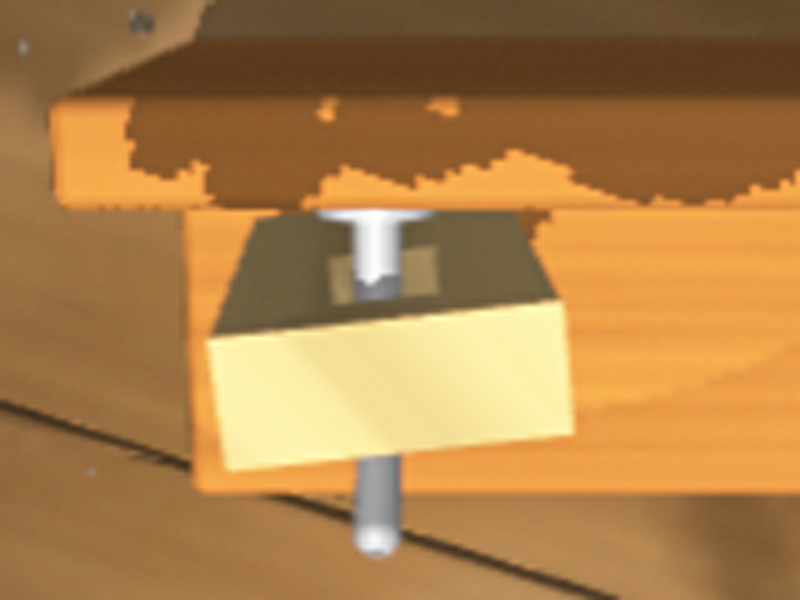

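```bash
python3 -m handwheel '[[1,0,-0.007,-0.001,-0.05,0,0],[1,0.01,0,0,-0.046,0,0],[1,0,0,0,0,0,0],[1,0,0,0,0,0,0]]'
python3 go.py 0.5485 0.2117 0.114 -65.5
```

```text
clock: 3.03
tcp_pos: [0.5484, 0.2117, 0.2531]
tcp_rot: [-0.691, -0.148, 0.692, -0.149]
ft_force: [-0.3, 0.3, -0.3]
grip_width: 1.003
t 3.0333 tcp [0.5484 0.2117 0.2531] shift(tool now) [ 0.1391 -0.0001 -0.0003] shift(target axes) [ 0.1391  0.     -0.0001] turn [-0.0048  0.001  -0.001 ] F [-0.3179  0.2726 -0.3196] grip 1.0034756442965413 j [ 0.0715  0.3424 -0.6504  1.6757  0.2209  1.199  -1.7799]
```

```bash
python3 -m handwheel '[[1,0.025,0,0,-0.004,0,0],[1,0.025,0,0,0,0,0],[1,0.025,0,0,0,0,0],[1,0.02,0,0,0,0,0],[1,0,0,0,0,0,0],[1,0,0,0,0,0,0]]'
python3 wr.py c2;python3 go.py 0.5485 0.2117 0.114 -65.5
```

```text
clock: 3.53
tcp_pos: [0.5484, 0.2124, 0.1581]
tcp_rot: [-0.69, -0.15, 0.691, -0.15]
ft_force: [0.1, -0.1, 0.8]
grip_width: 1.001
t 3.5833 tcp [0.5492 0.2131 0.1594] shift(tool now) [0.0454 0.001  0.0013] shift(target axes) [0.0454 0.001  0.0012] turn [ 0.0009 -0.0014 -0.0003] F [-0.0178 -0.2118  0.8255] grip 1.002024530785067 j [ 0.0417  0.4349 -0.6236  1.7762  0.2929  1.023  -1.834 ]
```

View pics/c2.png

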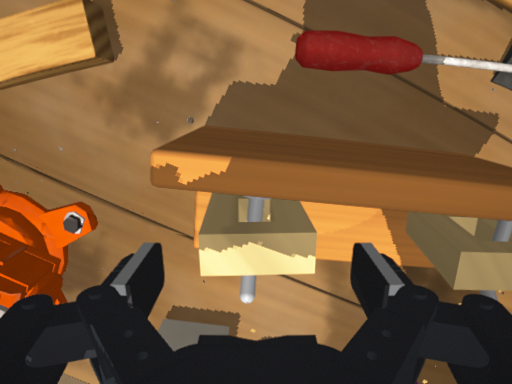

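```bash
python3 -m handwheel '[[1,0.015,0,0,0,0,0],[1,0.015,0,0,0,0,0],[1,0.015,0,0,0,0,0],[1,0,0,0,0,0,0],[1,0,0,0,0,0,0]]'
python3 go.py 0.5485 0.2117 0.114 -65.5
```

```text
clock: 4.0
tcp_pos: [0.5492, 0.2134, 0.1146]
tcp_rot: [0.691, 0.151, -0.69, 0.151]
ft_force: [0.8, 0.4, 0.8]
grip_width: 0.999
t 4.0 tcp [0.5492 0.2134 0.1146] shift(tool now) [0.0006 0.0013 0.0014] shift(target axes) [0.0006 0.0013 0.0014] turn [ 0.0017 -0.0015 -0.0003] F [0.778  0.4245 0.8027] grip 0.9988176100500726 j [ 0.0214  0.4878 -0.6022  1.8128  0.3349  0.9425 -1.8672]
```

```bash
python3 -m handwheel '[[-1,0,0.001,0.001,0,0,0],[-1,0,0,0,0,0,0],[-1,0,0,0,0,0,0],[-1,0,0,0,0,0,0],[-1,0,0,0,0,0,0],[-1,0,0,0,0,0,0],[-1,0,0,0,0,0,0],[-1,0,0,0,0,0,0]]' 80
python3 -m handwheel '[[-1,0,0,0,0,0,0],[-1,0,0,0,0,0,0]]'
python3 wr.py c3;python3 go.py 0.5485 0.2117 0.114 -65.5
```

```text
clock: 4.67
tcp_pos: [0.5491, 0.2122, 0.115]
tcp_rot: [0.692, 0.151, -0.69, 0.151]
ft_force: [-0.1, -0.9, 6.8]
grip_width: 0.652
clock: 4.83
tcp_pos: [0.5491, 0.2123, 0.115]
tcp_rot: [0.692, 0.151, -0.69, 0.151]
ft_force: [-0.1, -1.5, 5.6]
grip_width: 0.648
t 4.8833 tcp [0.5491 0.2123 0.115 ] shift(tool now) [0.001  0.0003 0.0008] shift(target axes) [0.001  0.0003 0.0008] turn [ 0.002  -0.0027 -0.0008] F [-0.5971 -1.3452  6.748 ] grip 0.6423844496161939 j [ 0.0236  0.4859 -0.6026  1.8147  0.335   0.9412 -1.8655]
```

View pics/c3.png

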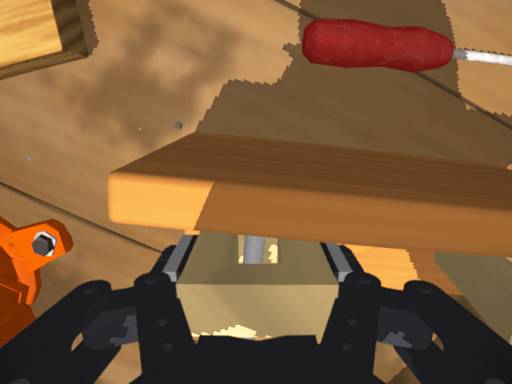

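```bash
python3 -m handwheel '[[-1,-0.008,0,0,0,0,0],[-1,-0.008,0,0,0,0,0],[-1,-0.006,0,0,0,0,0],[-1,0,0,0,0,0,0],[-1,0,0,0,0,0,0]]'
python3 wr.py c4;python3 go.py 0.5495 0.215 0.137 -71.2
```

```text
clock: 5.3
tcp_pos: [0.5481, 0.2121, 0.1358]
tcp_rot: [0.691, 0.151, -0.691, 0.151]
ft_force: [-1.2, -0.5, -0.1]
grip_width: 0.648
t 5.35 tcp [0.5478 0.2119 0.1353] shift(tool now) [-0.0017 -0.0022 -0.0028] shift(target axes) [-0.0017 -0.0024 -0.0026] turn [ 0.1018  0.0001 -0.0002] F [ 0.6074  0.2029 -1.1687] grip 0.643690524701896 j [ 0.034   0.4607 -0.6138  1.8     0.3137  0.9797 -1.8488]
```

View pics/c4.png

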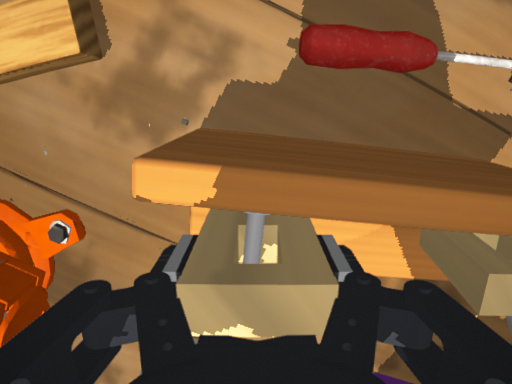

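```bash
python3 -m handwheel '[[-1,-0.001,-0.0015,0,0.05,0,0],[-1,0,-0.0015,0,0.05,0,0],[-1,0,0,0,0,0,0],[-1,0,0,0.01,0,0,0],[-1,0,0,0.012,0,0,0],[-1,0,0,0.014,0,0,0],[-1,0,0,0,0,0,0]]'
python3 wr.py c5;python3 go.py 0.549 0.2145 0.137 -71.2
```

```text
clock: 5.93
tcp_pos: [0.5093, 0.2016, 0.1355]
tcp_rot: [-0.696, -0.116, 0.699, -0.117]
ft_force: [-0.2, -0.8, -1.4]
grip_width: 0.642
t 5.9833 tcp [0.511  0.2021 0.1358] shift(tool now) [-0.0012  0.0007 -0.0399] shift(target axes) [-0.0012  0.0005 -0.0399] turn [ 0.003   0.0019 -0.0011] F [ 0.5493  0.273  -2.4075] grip 0.6518082038871387 j [ 0.0383  0.3955 -0.6092  1.8882  0.2765  0.9441 -1.9388]
```

View pics/c5.png

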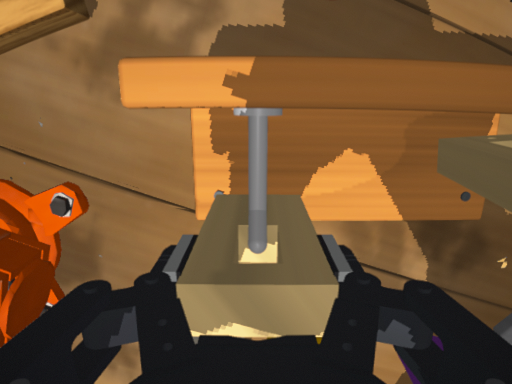

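```bash
python3 -m handwheel '[[-1,0,0,0.018,0,0,0],[-1,0,0,0.018,0,0,0],[-1,0,0,0.018,0,0,0],[-1,-0.015,0,0,0,0,0],[-1,-0.03,0,0,0,0,0],[-1,-0.03,0,0,0,0,0],[-1,-0.03,0,0,0,0,0],[-1,-0.025,0,0,0,0,0]]'
python3 -m handwheel '[[-1,0,0,0,0,0,0],[-1,0,0,0,0,0,0]]'
python3 go.py 0.437 -0.129 0.265 -116
```

```text
clock: 6.65
tcp_pos: [0.4623, 0.186, 0.2686]
tcp_rot: [0.698, 0.117, -0.697, 0.116]
ft_force: [0.5, 0.5, -0.5]
grip_width: 0.648
clock: 6.82
tcp_pos: [0.4627, 0.186, 0.2677]
tcp_rot: [0.699, 0.116, -0.696, 0.116]
ft_force: [-0.3, 0.1, -1.5]
grip_width: 0.644
t 6.8167 tcp [0.4627 0.186  0.2677] shift(tool now) [0.0023 0.2896 0.1264] shift(target axes) [ 0.0027  0.2944 -0.1149] turn [ 0.7838 -0.0038  0.0011] F [-0.2515  0.1011 -1.4566] grip 0.6436331911034314 j [ 0.1356  0.1494 -0.6659  1.8581  0.1016  1.1639 -1.8056]
```

```bash
python3 -m handwheel '[[-1,0,0,0,0.112,0,0],[-1,0,0,0,0.112,0,0],[-1,0,0,0,0.112,0,0],[-1,0,0,0,0.112,0,0],[-1,0,0,0,0.112,0,0],[-1,0,0,0,0.112,0,0],[-1,0,0,0,0.112,0,0],[-1,0,0,0,0,0,0]]'
python3 go.py 0.437 -0.129 0.265 -116
```

```text
clock: 7.48
tcp_pos: [0.4608, 0.1851, 0.2644]
tcp_rot: [-0.688, 0.16, 0.69, 0.159]
ft_force: [-0.5, -0.0, -1.1]
grip_width: 0.644
t 7.4833 tcp [0.4608 0.1851 0.2644] shift(tool now) [-0.0002  0.2925 -0.1167] shift(target axes) [-0.0006  0.2927 -0.1163] turn [-0.0017  0.0023 -0.0024] F [-0.5486 -0.0159 -1.082 ] grip 0.6440214375795104 j [ 0.0674  0.1449 -0.589   1.8638  0.087   1.1617 -2.5779]
```

```bash
python3 -m handwheel '[[-1,0,0.02,-0.008,0,0,0],[-1,0,0.03,-0.012,0,0,0],[-1,0,0.035,-0.014,0,0,0],[-1,0,0.035,-0.014,0,0,0],[-1,0,0.035,-0.014,0,0,0],[-1,0,0.035,-0.014,0,0,0],[-1,0,0.035,-0.013,0,0,0],[-1,0,0.02,-0.008,0,0,0]]'
python3 -m handwheel '[[-1,0,0,0,0,0,0],[-1,0,0,0,0,0,0]]'
python3 go.py 0.437 -0.129 0.265 -116
```

```text
clock: 8.15
tcp_pos: [0.4396, -0.0819, 0.265]
tcp_rot: [-0.688, 0.161, 0.69, 0.159]
ft_force: [-0.1, 0.2, -0.4]
grip_width: 0.648
clock: 8.32
tcp_pos: [0.4405, -0.0782, 0.2651]
tcp_rot: [-0.688, 0.159, 0.69, 0.16]
ft_force: [-0.3, 1.5, -2.0]
grip_width: 0.641
t 8.3167 tcp [ 0.4405 -0.0782  0.2651] shift(tool now) [ 0.0001  0.0471 -0.0191] shift(target axes) [ 0.0001  0.0472 -0.0191] turn [-0.0012  0.0021 -0.0004] F [-0.3355  1.4858 -2.0434] grip 0.6408891917286088 j [ 0.4125  0.0319 -0.3384  1.9682  0.0111  1.1454 -1.9562]
```

```bash
python3 -m handwheel '[[-1,0,0.024,-0.01,0,0,0],[-1,0,0.023,-0.009,0,0,0],[-1,0.02,0,0,0,0,0],[-1,0.02,0,0,0,0,0],[-1,0.02,0,0,0,0,0],[-1,0,0,0,0,0,0],[-1,0,0,0,0,0,0],[-1,0,0,0,0,0,0]]'
python3 wr.py d1; python3 go.py 0.437 -0.129 0.205 -116
python3 - <<'E'
from h import *
for n in ["side","top"]:
    p,d=vision.grab_frame(n); cv2.imwrite(f"pics/d_{n}.png",p); np.save(f"pics/d_{n}.npy",d)
E
```

```text
clock: 8.98
tcp_pos: [0.4386, -0.1268, 0.207]
tcp_rot: [0.69, -0.158, -0.689, -0.158]
ft_force: [1.4, -0.5, -1.4]
grip_width: 0.647
t 9.0333 tcp [ 0.4389 -0.1271  0.2074] shift(tool now) [0.0024 0.0025 0.0009] shift(target axes) [0.0024 0.0025 0.0009] turn [ 0.0016 -0.0021  0.0006] F [ 0.3398  0.1051 -1.6451] grip 0.6455131108592783 j [ 0.4614  0.1043 -0.2911  2.0285  0.0353  1.0113 -1.8699]
```

View pics/d1.png

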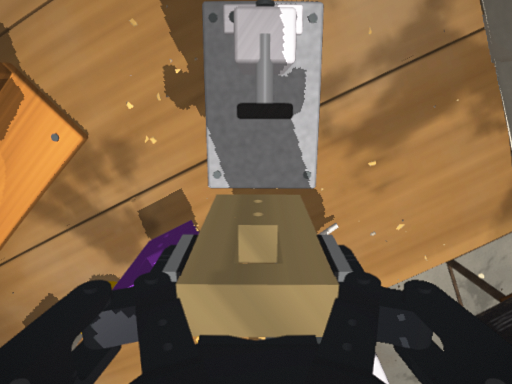

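View pics/d_side.png

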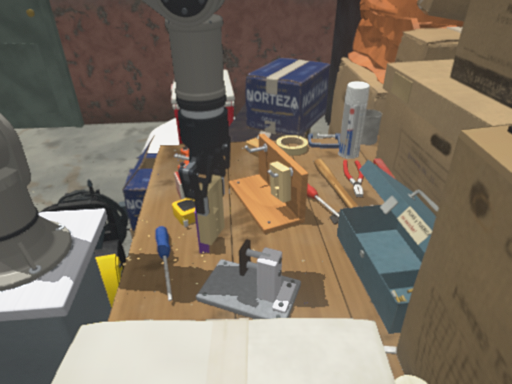

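View pics/d_top.png

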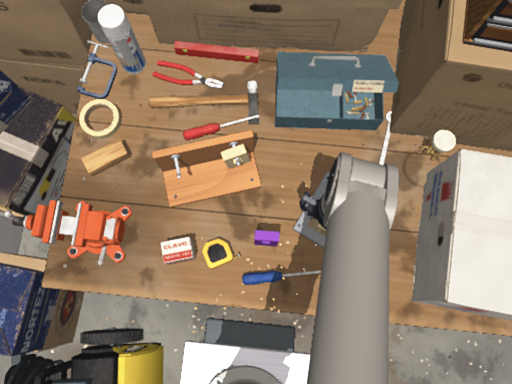

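```bash
cat > m3.py <<'E'
import sys,pickle
from h import *
n=sys.argv[1]; st=pickle.load(open(f"pics/{n}.pkl","rb")); d=np.load(f"pics/{n}.npy"); img=cv2.imread(f"pics/{n}.png")
c=cam("wrist",st); hs=cv2.cvtColor(img,cv2.COLOR_BGR2HSV)
def rect(P,name):
    r=cv2.minAreaRect((P[:,:2]*1000).astype(np.float32)); print(name,len(P),r,'z',P[:,2].mean(),'cent',P.mean(0))
uv,P,z=cloud(c,d,195,0,330,190); h=hs[0:190,195:330].reshape(-1,3)
rect(P[(h[:,1]<70)&(P[:,2]>.010)&(P[:,2]<.02)],'base')
q=(h[:,2]<45)&(P[:,2]>.112)&(P[:,2]<.128)&(uv[:,1]>95); rect(P[q],'pad top')
uv,P,z=cloud(c,d,180,195,330,335)
t=P[uv[:,1]>290]; print('plate top',np.median(t[:,2]),'TCP z',st['tcp_pos'][2]); rect(t[abs(t[:,2]-np.median(t[:,2]))<.006],'plate top')
b=P[(abs(uv[:,0]-258)<45)&(uv[:,1]<280)]
# fit pad-side face plane
b=P[(abs(uv[:,0]-258)<30)&(uv[:,1]>270)&(uv[:,1]<281)|((abs(uv[:,0]-258)<35)&(uv[:,1]>197)&(uv[:,1]<222))]
m=b.mean(0); nrm=np.linalg.svd(b-m)[2][2]; print('face normal',nrm*np.sign(nrm[0]),'yaw',np.degrees(np.arctan2(nrm[1],nrm[0])))
E
python3 m3.py d1
```

```text
base 15202 ((501.1590576171875, -162.29124450683594), (110.28228759765625, 174.7222442626953), 63.909332275390625) z 0.015536757821802081 cent [ 0.49217735 -0.15714828  0.01553676]
pad top 827 ((494.3722839355469, -159.00628662109375), (35.193084716796875, 9.441704750061035), 63.8802375793457) z 0.12021178825330121 cent [ 0.49443285 -0.15877209  0.12021179]
plate top 0.23250448350729594 TCP z 0.20700245324407002
plate top 6272 ((437.0050964355469, -125.55720520019531), (52.714820861816406, 20.194435119628906), 64.28365325927734) z 0.2324733850795501 cent [ 0.43730953 -0.12596395  0.23247339]
face normal [ 0.89848675 -0.43744114 -0.03697055] yaw 154.04020193803066
```

```bash
python3 -m handwheel '[[-1,0.02,0.002,-0.002,0,0,0],[-1,0.02,0.002,-0.002,0,0,0],[-1,0.02,0,0,0,0,0],[-1,0.02,0,0,0,0,0],[-1,0.01,0,0,0,0,0],[-1,0,0,0,0,0,0],[-1,0,0,0,0,0,0]]'
python3 wr.py d2; python3 go.py 0.440 -0.132 0.1025 -116
```

```text
clock: 9.72
tcp_pos: [0.44, -0.1331, 0.1168]
tcp_rot: [0.689, -0.159, -0.689, -0.159]
ft_force: [0.9, 0.3, -0.9]
grip_width: 0.647
t 9.7667 tcp [ 0.4406 -0.1332  0.1174] shift(tool now) [ 0.0149 -0.0008  0.0011] shift(target axes) [ 0.0149 -0.0008  0.0011] turn [-0.0002 -0.002   0.0003] F [ 0.574  -0.316  -0.5056] grip 0.6489264983555256 j [ 0.4504  0.2327 -0.2811  2.1132  0.0892  0.8045 -1.91  ]
```

View pics/d2.png

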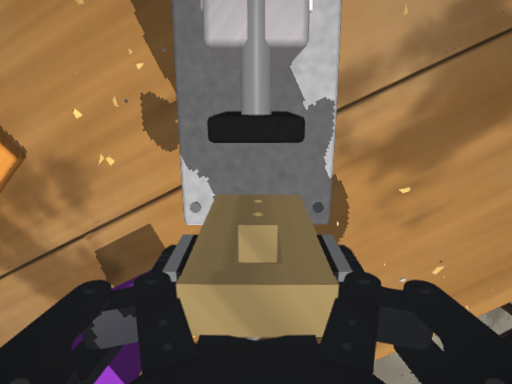

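```bash
python3 -m handwheel '[[-1,0.005,0,0,0,0,0],[-1,0.005,0,0,0,0,0],[-1,0.0045,0,0,0,0,0],[-1,0,0,0,0,0,0],[-1,0,0,0,0,0,0]]'
cat > push.py <<'E'
from h import *
np.set_printoptions(precision=4,suppress=True)
s=bot.get_state(); a=np.radians(-26.1); X=np.array([np.cos(a),np.sin(a),0]);Y=np.array([-X[1],X[0],0])
e=s['tcp_pos']-[.4904,-.1563,0]; f=s['ft_force']
M=R.from_quat(s['tcp_rot']).as_matrix(); 
print('t %.2f jig x %.1f y %.1f z %.1f mm; F push %.1f lat %.1f up %.1f; tilt %.3f yaw %.1f grip %.3f T %s'%(s['clock'],e@X*1e3,e@Y*1e3,e[2]*1e3,-f@X,f@Y,f[2],np.arccos(-M[2,0]),np.degrees(np.arctan2(M[1,1],M[0,1])),s['grip_width'],s['wrist_torque']))
E
python3 push.py
```

```text
clock: 10.18
tcp_pos: [0.4394, -0.133, 0.1016]
tcp_rot: [-0.689, 0.159, 0.689, 0.159]
ft_force: [-0.1, -0.2, -1.0]
grip_width: 0.643
t 10.18 jig x -56.1 y -1.5 z 101.6 mm; F push 0.0 lat -0.2 up -1.0; tilt 0.001 yaw -116.0 grip 0.643 T [-0.0289  0.0572 -0.0503]
```

```bash
python3 -m handwheel '[[-1,0,-0.001,-0.008,0,0,0],[-1,0,0,-0.01,0,0,0],[-1,0,0,-0.01,0,0,0],[-1,0,0,-0.008,0,0,0],[-1,0,0,0,0,0,0],[-1,0,0,0,0,0,0]]'
python3 push.py; python3 wr.py d3
```

```text
clock: 10.68
tcp_pos: [0.473, -0.1483, 0.1017]
tcp_rot: [-0.689, 0.159, 0.689, 0.159]
ft_force: [-0.6, -0.4, -0.5]
grip_width: 0.646
t 10.68 jig x -19.2 y -0.4 z 101.7 mm; F push 0.4 lat -0.6 up -0.5; tilt 0.000 yaw -116.0 grip 0.646 T [-0.0375  0.0303  0.0056]
```

View pics/d3.png

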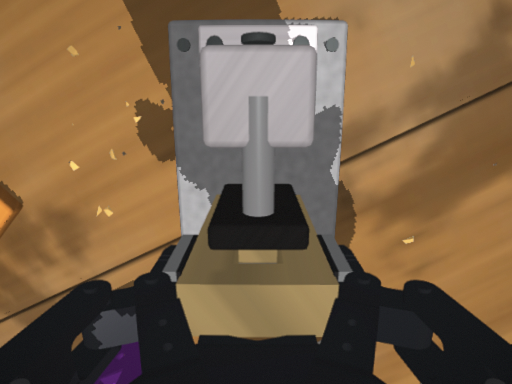

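```bash
python3 -m handwheel '[[-1,0,0,-0.004,0,0,0],[-1,0,0,-0.004,0,0,0],[-1,0,0,-0.003,0,0,0],[-1,0,0,0,0,0,0],[-1,0,0,0,0,0,0]]' >/dev/null
python3 push.py
python3 -m handwheel '[[-1,0,0,-0.003,0,0,0],[-1,0,0,0,0,0,0],[-1,0,0,0,0,0,0]]' >/dev/null
python3 push.py
```

```text
t 11.15 jig x -9.0 y -0.4 z 101.7 mm; F push 1.1 lat 0.1 up -0.1; tilt 0.001 yaw -116.0 grip 0.648 T [0.1129 0.147  0.0116]
t 11.40 jig x -6.5 y -0.5 z 101.6 mm; F push 2.9 lat 0.6 up -0.1; tilt 0.002 yaw -116.0 grip 0.646 T [0.2217 0.4292 0.003 ]
```

```bash
python3 -m handwheel '[[-1,0,0,-0.002,0,0,0],[-1,0,0,-0.002,0,0,0],[-1,0,0,-0.001,0,0,0],[-1,0,0,0,0,0,0],[-1,0,0,0,0,0,0]]' >/dev/null
python3 push.py
python3 -m handwheel '[[-1,0,0,-0.002,0,0,0],[-1,0,0,-0.001,0,0,0],[-1,0,0,0,0,0,0],[-1,0,0,0,0,0,0]]' >/dev/null
python3 push.py; python3 push.py
```

```text
t 11.82 jig x -2.2 y -0.5 z 101.6 mm; F push 7.5 lat -0.7 up 3.0; tilt 0.003 yaw -116.0 grip 0.646 T [0.5419 0.9972 0.0703]
t 12.15 jig x -0.0 y -0.4 z 101.5 mm; F push 8.1 lat -0.4 up 3.9; tilt 0.005 yaw -116.0 grip 0.648 T [0.7131 1.2754 0.1224]
t 12.15 jig x -0.0 y -0.4 z 101.5 mm; F push 8.1 lat -0.4 up 3.9; tilt 0.005 yaw -116.0 grip 0.648 T [0.7131 1.2754 0.1224]
```

```bash
python3 -m handwheel '[[-1,0,0,-0.0015,0,0,0],[-1,0,0,0,0,0,0],[-1,0,0,0,0,0,0]]' >/dev/null
python3 push.py; python3 wr.py e1; python3 - <<'E'
from h import *
p,d=vision.grab_frame("side"); cv2.imwrite("pics/e_side.png",cv2.resize(p[180:330,170:320],None,fx=4,fy=4,interpolation=cv2.INTER_CUBIC))
E
python3 push.py
```

```text
t 12.40 jig x 1.0 y -0.4 z 101.4 mm; F push 10.2 lat 0.1 up 5.5; tilt 0.006 yaw -116.0 grip 0.649 T [0.7395 1.4189 0.0573]
t 12.50 jig x 1.0 y -0.4 z 101.4 mm; F push 8.2 lat -0.3 up 4.6; tilt 0.006 yaw -116.0 grip 0.644 T [0.7554 1.3945 0.0707]
```

View pics/e1.png

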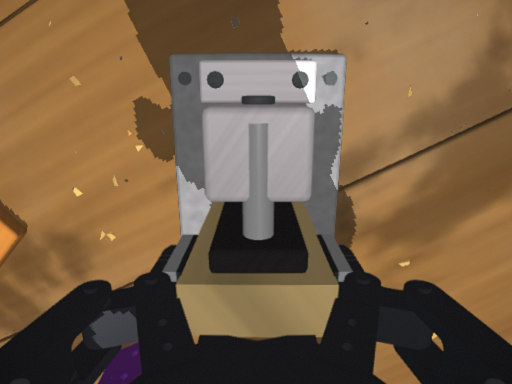

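View pics/e_side.png

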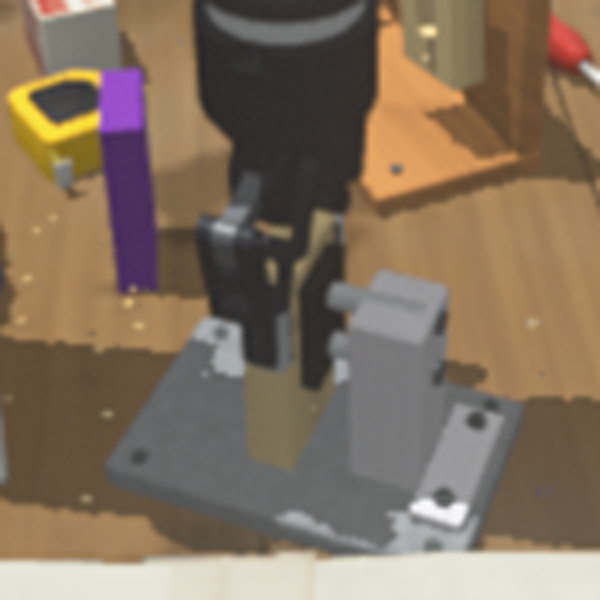

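```bash
python3 -m handwheel '[[-1,0,0,-0.001,0,0,0],[-1,0,0,0,0,0,0],[-1,0,0,0,0,0,0],[-1,0,0,0,0,0,0],[-1,0,0,0,0,0,0],[-1,0,0,0,0,0,0],[-1,0,0,0,0,0,0],[-1,0,0,0,0,0,0]]' >/dev/null
for i in 1 2 3 4 ; do python3 push.py; python3 -m handwheel '[[-1,0,0,0,0,0,0],[-1,0,0,0,0,0,0],[-1,0,0,0,0,0,0],[-1,0,0,0,0,0,0],[-1,0,0,0,0,0,0],[-1,0,0,0,0,0,0],[-1,0,0,0,0,0,0],[-1,0,0,0,0,0,0]]' >/dev/null; done; python3 push.py
python3 wr.py e2; python3 - <<'E'
from h import *
p,d=vision.grab_frame("side"); cv2.imwrite("pics/e2_side.png",cv2.resize(p[130:330,170:330],None,fx=3.5,fy=3.5,interpolation=cv2.INTER_CUBIC))
E
```

```text
t 13.17 jig x 1.7 y -0.5 z 101.3 mm; F push 9.1 lat -0.4 up 5.5; tilt 0.007 yaw -116.0 grip 0.647 T [0.8523 1.4683 0.039 ]
t 13.83 jig x 1.7 y -0.5 z 101.3 mm; F push 9.2 lat 0.0 up 5.3; tilt 0.007 yaw -116.0 grip 0.650 T [0.8352 1.5536 0.0105]
t 14.50 jig x 1.7 y -0.5 z 101.3 mm; F push 8.6 lat -1.1 up 5.5; tilt 0.007 yaw -116.0 grip 0.650 T [0.7796 1.5171 0.0473]
t 15.17 jig x 1.7 y -0.4 z 101.4 mm; F push 9.6 lat -0.1 up 4.6; tilt 0.007 yaw -116.0 grip 0.647 T [0.8183 1.4818 0.0665]
t 15.83 jig x 1.7 y -0.5 z 101.4 mm; F push 10.2 lat -0.1 up 5.3; tilt 0.007 yaw -116.0 grip 0.646 T [0.7959 1.5827 0.0671]
```

View pics/e2_side.png

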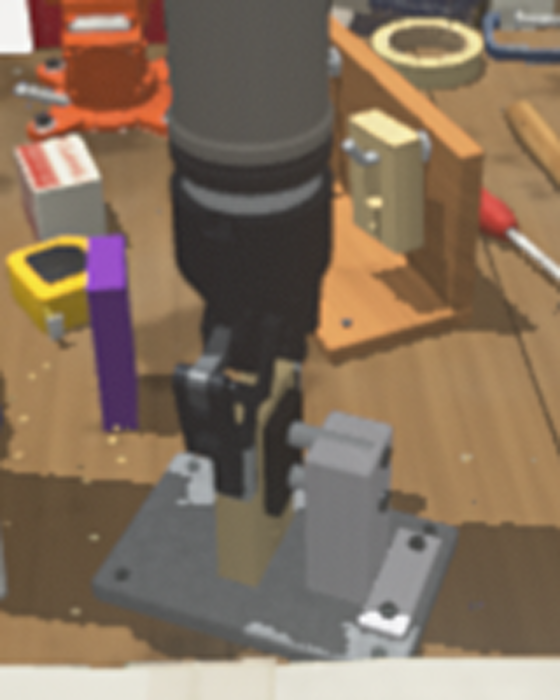

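```bash
python3 - <<'E'
import pickle
from h import *
n="e2"; st=pickle.load(open(f"pics/{n}.pkl","rb")); d=np.load(f"pics/{n}.npy"); img=cv2.imread(f"pics/{n}.png")
c=cam("wrist",st); hs=cv2.cvtColor(img,cv2.COLOR_BGR2HSV)
a=np.radians(-26.1);X=np.array([np.cos(a),np.sin(a),0]);Y=np.array([-X[1],X[0],0]);o=[.4904,-.1563,0]
def f(box,zl,vm,name):
    uv,P,z=cloud(c,d,*box);h=hs[box[1]:box[3],box[0]:box[2]].reshape(-1,3)
    q=(P[:,2]>zl[0])&(P[:,2]<zl[1])&vm(h); e=(P[q]-o)*1e3
    print(name,q.sum(),'jig x',np.percentile(e@X,[2,98]),'y',np.percentile(e@Y,[2,98]),'z',np.median(e[:,2]))
f((195,225,325,290),(.112,.126),lambda h:h[:,2]<50,'pad top')
f((170,270,345,345),(.112,.14),lambda h:h[:,2]>60,'plate top')
E
```

```text
pad top 3119 jig x [12.78241277 21.87306252] y [-17.48789769  15.86345701] z 120.1689491867395
plate top 9706 jig x [-9.2017332  12.29223055] y [-27.07547041  26.21080239] z 126.62382367441951
```

```bash
python3 push.py; python3 -c "
from plant import workorder; print(workorder.job_done())"
```

```text
t 15.93 jig x 1.7 y -0.4 z 101.4 mm; F push 9.3 lat 0.9 up 4.5; tilt 0.007 yaw -116.0 grip 0.649 T [0.8098 1.5215 0.0485]
the job is handed in; nothing more can be done
None
```

The longer plate is off its hook and pressed against the pad. I handed the job in at about 16 s with it still gripped at 80 N and pushing. I picked the plate on the left hook as the longer one: it hangs lower and shows two screw holes. I lifted it about 21 mm, drew it clear and carried it over the purple block to the jig.

**Last checks before handing in:**
- **Push:** it stayed between 8.6 and 10.2 N on the wrist sensor for about 2.7 s. The wrist picture puts the pad about 12 to 13 mm in, so it is about half-way and well short of the back stop.
- **Position:** the plate is centred within 1 mm. Its centre is about 72 mm above the bench, so the bottom edge is 0 to 2 mm above the base.
- **Squareness:** tool tilt is 0.007 rad and the gripper is square to the pad to within about 0.1°. The side view shows the plate upright.
- **Shorter plate:** it still hangs on its hook in the last side view; I did not measure its position again.

**Not settled:** the sensor also shows 4 to 5 N upward. The cause is either the bottom edge resting lightly on the base or friction on the pad. I left it, because the push and the measured pad travel agree.

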